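Wedge up the front of a thermal cycler to free its levelling feet

TASK

The loaded thermal cycler has to be levelled, so take the weight off its two front feet: lay the orange wedge flat on the bench with its nose pointing under the middle of the cycler's front edge, slide it in until you feel it touch, then push gently on until both front feet just hang clear of the bench by a few millimetres, the rear feet still standing. Do not shove or lift the cycler any other way, do not tip it further, and leave everything else on the bench alone. Finish while still holding the wedge in place there, so that a colleague can wind the feet.

Things in the scene. Friction and masses are not known exactly. Their poses are not given: they have to be found in the camera images.
- cycler: compact thermal cycler, loose on the bench, pale grey, blue band and blue lid catch: 230 mm deep (x), 190 wide (y), 145 high, about 1.8 kg give or take a third. Origin on the bench under its centre; front (sloped panel with screen) faces its -x, +z up. Flat underside 16 mm above the bench, nothing beneath it but four feet: two front levelling feet, two rubber rear feet
- cycler_front_edge (a point): middle of the cycler's lower front edge, 115 mm ahead of its origin and 16 mm above the bench; axes as the cycler's (+x into it). Lifted here, the cycler rocks about its rear feet and the front feet rise 0.85 mm for each 1 mm that this edge rises
- front_foot_left (a point): centre of the underside of the left front levelling foot (steel disc 28 mm across, 8 high; 85 mm ahead of the cycler's origin, 68 mm to its +y): height 0 while it stands on the bench
- front_foot_right (a point): centre of the underside of the right front levelling foot (steel disc 28 mm across, 8 high; 85 mm ahead of the cycler's origin, 68 mm to its -y): height 0 while it stands on the bench
- rear_feet (a point): point on the bench midway between the undersides of the two rear feet, 88 mm behind the cycler's origin
- wedge_grip (a point): centre of the grip block (40 x 40 mm, 45 high) at the tail of the loose orange plastic wedge, half-way up; +x points to the nose, +y across the width, +z up. The whole wedge is 180 mm long, 40 wide, 0.17 kg, with a slick flat sole; the nose is 160 mm ahead of this point
- wedge_nose (a point): middle of the wedge's nose, at sole level; axes as the wedge's. From the nose (3 mm thick) the top rises 1 mm every 5 mm for 115 mm to 26 mm, then level for 25 mm to the grip block. Slid in squarely on the bench it touches the cycler when the nose is 65 mm past the front edge; from there each 5 mm lifts the edge 1 mm, at about 3 to 9 N of push
- tube_rack_mid (a point): bystander: blue rack of capped sample tubes, 75 x 130 x 44 mm, point at half height
- tip_box_mid (a point): bystander: closed pipette tip box with a blue lid, 88 x 125 x 71 mm, point at half height
- tube_rotor_mid (a point): bystander: red disc of small tubes on a round foot, 96 mm across, 64 mm high, point at half height
- bottle_mid (a point): bystander: amber reagent bottle with blue cap, 60 mm across, 140 mm high, point at half height
- spanner_mid (a point): bystander: steel spanner for the feet, lying flat, 150 mm long
- marker_mid (a point): bystander: black and white marker pen, lying, 120 mm long
There are look-alikes about, which are no part of the job. Of the things that look like the part that bears wedge_grip, take the one that is farthest to the robot's right at the start.

How it is judged:
By the outcome, as a careful person would: the job done as asked, in the order asked, and still so for the second after the job is handed in, while the arm keeps its last pose, push and grip.
It also fails if it takes over 42 s, if anything falls off the work surface, if the arm or the gripper's body presses on something with over 40 N, if the wrist force passes 120 N, or if a joint passes its speed limit or range.

ROBOT

A 6-joint arm with a two-finger parallel gripper is mounted at the origin on the work surface. World frame = base frame: x ahead of the robot, y to its left, z up, the work surface at z = 0. Lengths are in mm, angles in rad, forces in N, time in s.
With the tool pointing down it reaches from about 350 to 850 mm from the base axis. Payload 8.1 kg.
Tool frame: the origin (TCP) lies at the very end of the fingers, on their centre line; the grasp point (between the pads) lies 19 mm behind it; z points along the fingers, y is the direction in which the jaws open and shut (so a half turn about z gives the same grasp; the last joint's range is limited). The gripper opens to 85 mm and grips with 20 to 120 N. Pads are 22 mm wide; open, the fingers measure 114 mm over their backs; the gripper's body (76 mm by 85 mm) begins 54 mm behind the grasp point. The pads swing forward as they close: fully open they stand 13 mm farther back than shut.
Start: joints at [-1.376, 0.13, 1.488, -0, 1.523, -0.085], TCP at [165.718, -576.665, 197.192] pointing down, gripper open.
Joint ranges: [-2.96, 2.96], [-0.89, 2.26], [0.02, 2.5], [-1.34, 4.48], [0, 2.73], [-2.66, 2.66]. Speed limits (rad/s): [2.39, 2.39, 2.79, 3.14, 3.14, 3.14].

INTERFACE

Orientations are given as a unit quaternion [x, y, z, w].
In Python, from plant import ctrl, cams gives the robot as it stands. The module is installed in compiled form; this text tells all that it offers. Calls block until the motion is done:
- ctrl.move_pose(position, orientation): joint-space move of the TCP to a pose.
- ctrl.servo_line(position, orientation=None, speed=150, threshold=None): straight line of the TCP; orientation=None keeps the orientation; speed is the mean speed in mm/s. With threshold (N) it stops when the force on the tool has changed by that much, and returns True; else False.
- ctrl.movej(angles): joint-space move.
- ctrl.move_gripper(opening, f_grip=None): finger opening in mm; f_grip is the grip in N (None keeps the last); returns when the fingers have stopped.
- ctrl.hold(seconds).
- ctrl.ik(position, orientation): joint angles nearest the present ones, or None.
- cams.grab_frame(name): name is "scene" or "top" or "wrist"; returns a dict with "color" (384x512x3 uint8, red, green, blue), "range_z" (384x512 float32, mm along the optical axis (not along the pixel's ray), 0 where there is no reading), "K" (3x3 intrinsics, pixels), "R" (3x3) and "t" (3): a world point X has camera coordinates R X + t. Camera axes: x right, y down, z forward; pixel columns grow to the right and rows downward; lengths in mm; the calibration is good to about 2 mm. A picture is of the moment at which its call begins.
A pose or a line that the arm cannot do raises ctrl.PlanningError and nothing moves.
- ctrl.job_done(): hands the job in, once; it reports no verdict.
Trained networks look in a picture, given as the dict that the camera call returned (one of the last four; its "shot" number tells which), for a name from the list of things; names that differ only in an ending like _2 or _b are one class to them, and where a whole thing is asked for, a point or a joint stands for the part that bears it (a point fixed in the world has none). Each returns a list of dicts, best first, with "conf" (0 to 1); they miss things now and then, are a little off and sometimes report something else, mostly with a low value. They report only what shows in the picture. A call takes as long as a camera call. They do not tell look-alikes from the thing itself.
- cams.recognise(picture, name): "centre" ([row, column] in pixels, amid what is visible of it).
- cams.cut_out(picture, name): "region" (384x512 bool, what is visible of it) and "centre" ([row, column] in pixels, amid what is visible of it).
- cams.mark_of(picture, name): "centre" ([row, column] in pixels: a listed point, or the origin of a listed thing).
Readings, each from a call of its own:
- ctrl.read_time(): time.
- ctrl.read_joint_pos(): joint angles.
- ctrl.read_joint_velocities(): joint speeds.
- ctrl.read_tau(): joint torques, N m.
- ctrl.read_position(): TCP position.
- ctrl.read_tool_rot(): TCP orientation.
- ctrl.read_contact_force(): force on the tool from outside, world axes, zero at the start.
- ctrl.read_wrist_torque(): the same for the moment, N m.
- ctrl.read_opening(): finger opening in mm.
Only numpy, scipy, OpenCV 4.12 (cv2) and the standard library are available. Lean on these libraries where they do the work, as an engineer would, in place of code of your own. Each camera call takes 0.05 s, during which the arm holds its last target.

## Working session

There is one attempt and no reset: what is moved stays moved. The work goes in short steps, each a Python script; the robot and the scene stay as the last script left them, time stands still between calls to the robot, and variables do not carry over. Pictures are saved under pics/ and viewed, and the job is handed in when it is done.

```bash
mkdir -p pics; ls; cat > h.py <<'E'
import numpy as np, cv2
from plant import ctrl, cams
def save(p,n,s=1.5):
    cv2.imwrite('pics/'+n+'.png',cv2.resize(p['color'][:,:,::-1].copy(),None,fx=s,fy=s))
def w(p,rc,z=None):
    r,c=rc; K=p['K']; d=np.array([(c-K[0,2])/K[0,0],(r-K[1,2])/K[1,1],1.])
    R=np.array(p['R']);t=np.array(p['t'])
    if z is None:
        q=p['range_z'][int(r)-1:int(r)+2,int(c)-1:int(c)+2]; q=q[q>0]
        return R.T@(d*np.median(q)-t)
    o=-R.T@t; dd=R.T@d
    return o+dd*(z-o[2])/dd[2]
def proj(p,X):
    u=p['K']@(np.array(p['R'])@np.array(X,float)+np.array(p['t'])); return (u[1]/u[2],u[0]/u[2])
def cloud(p,mask=None):
    z=p['range_z']; m=(z>0) if mask is None else (mask&(z>0))
    r,c=np.nonzero(m); K=p['K']; zz=z[m]
    P=np.c_[(c-K[0,2])/K[0,0]*zz,(r-K[1,2])/K[1,1]*zz,zz]
    return (P-np.array(p['t']))@np.array(p['R'])
E
python3 - <<'E'
from h import *
print(ctrl.read_time())
for n in ['scene','top']:
    p=cams.grab_frame(n); save(p,n+'0')
    for k in ['cycler','wedge_grip','wedge_nose','cycler_front_edge']:
        for f in (cams.recognise,cams.mark_of):
            print(n,k,f.__name__,[(np.round(d['centre']).tolist(),round(d['conf'],2),np.round(w(p,d['centre'])).tolist()) for d in f(p,k)])
print(ctrl.read_time(), ctrl.read_tool_rot())
E
```

```text
pics
0.0
scene cycler call [([169.0, 350.0], 0.56, [601.0, 257.0, 120.0])]
scene cycler call [([186.0, 341.0], 0.73, [619.0, 217.0, 79.0])]
scene wedge_grip call [([234.0, 202.0], 0.81, [560.0, -222.0, 25.0]), ([186.0, 210.0], 0.75, [374.0, -129.0, 35.0])]
scene wedge_grip call [([192.0, 202.0], 0.75, [392.0, -162.0, 37.0]), ([244.0, 194.0], 0.73, [605.0, -256.0, 45.0]), ([176.0, 315.0], 0.39, [526.0, 182.0, 69.0])]
scene wedge_nose call [([185.0, 208.0], 0.91, [373.0, -134.0, 40.0]), ([231.0, 200.0], 0.84, [550.0, -223.0, 27.0])]
scene wedge_nose call [([172.0, 224.0], 0.91, [286.0, -46.0, 9.0]), ([214.0, 212.0], 0.75, [473.0, -161.0, 5.0])]
scene cycler_front_edge call [([171.0, 350.0], 0.6, [609.0, 249.0, 120.0]), ([235.0, 200.0], 0.57, [580.0, -231.0, 44.0])]
scene cycler_front_edge call [([188.0, 312.0], 0.97, [525.0, 178.0, 19.0])]
top cycler call [([191.0, 133.0], 0.74, [528.0, 277.0, 143.0])]
top cycler call [([194.0, 141.0], 0.81, [521.0, 259.0, 143.0])]
top wedge_grip call [([276.0, 298.0], 0.87, [322.0, -114.0, 23.0]), ([192.0, 332.0], 0.74, [536.0, -210.0, 23.0])]
top wedge_grip call [([171.0, 346.0], 0.89, [586.0, -245.0, 47.0])]
top wedge_nose call [([274.0, 294.0], 0.89, [326.0, -104.0, 22.0]), ([192.0, 330.0], 0.69, [537.0, -206.0, 22.0]), ([188.0, 132.0], 0.31, [535.0, 280.0, 143.0])]
top wedge_nose call [([292.0, 266.0], 0.97, [281.0, -32.0, 4.0]), ([220.0, 311.0], 0.94, [464.0, -155.0, 3.0]), ([270.0, 136.0], 0.62, [343.0, 306.0, 3.0])]
top cycler_front_edge call [([190.0, 134.0], 0.98, [530.0, 274.0, 143.0])]
top cycler_front_edge call [([202.0, 184.0], 0.83, [515.0, 176.0, 27.0]), ([267.0, 140.0], 0.73, [350.0, 292.0, 14.0])]
0.9 [9.90228068e-01 1.39457420e-01 2.43146074e-05 5.26873059e-06]
```

View pics/scene0.png

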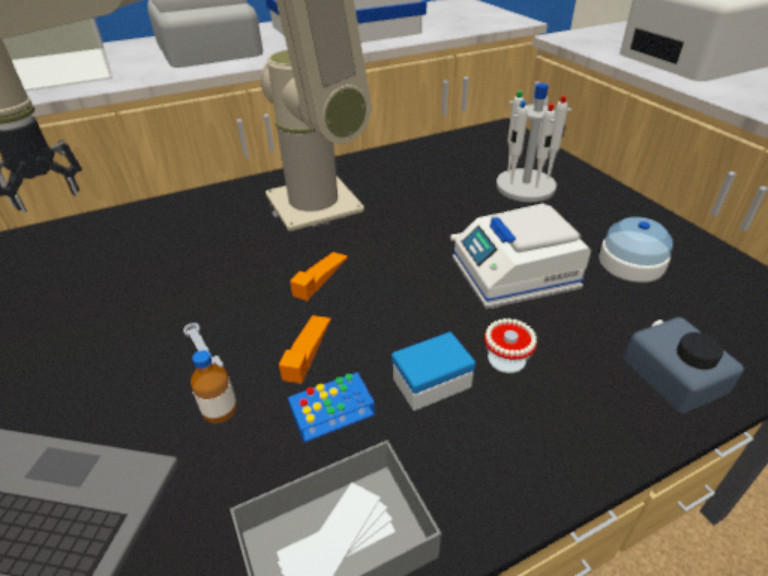

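View pics/top0.png

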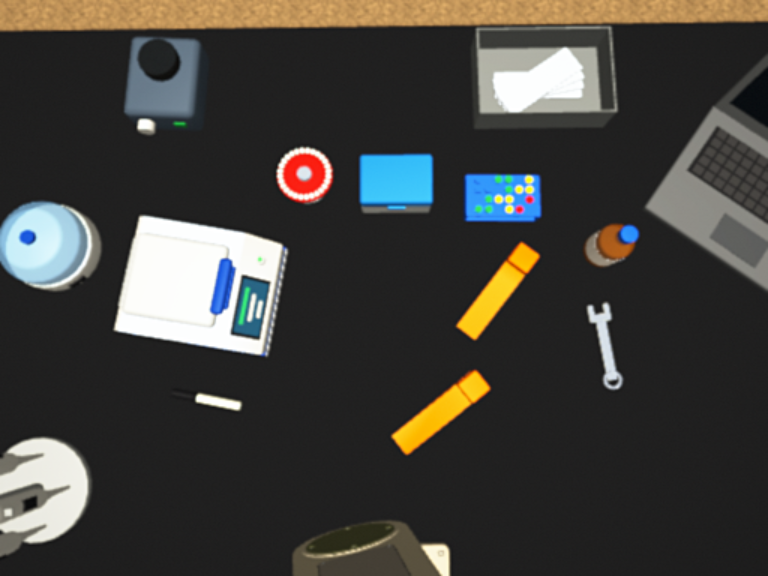

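The orange look-alikes (top picture, px at 1.5×) are wedge A, with its grip at (523,258), world y≈-245, and wedge B, with its grip at (474,385), world y≈-155. A is farther right, so I choose A. The cycler is at (200,285) with its screen facing image right (world -y). The spanner is at (605,345) and the bottle at (612,245). Next I measure poses from the point clouds.

```bash
python3 - <<'E'
from h import *
ps={n:cams.grab_frame(n) for n in ['top','scene']}
def rect(P): 
    r=cv2.minAreaRect(P[:,:2].astype(np.float32)); return np.round(r[0],1),np.round(r[1],1),round(r[2],2)
allc=[];allw=[]
for n,p in ps.items():
    for nm in ['cycler','wedge_grip']:
        for d in cams.cut_out(p,nm):
            m=cv2.erode(d['region'].astype(np.uint8),np.ones((2,2)))>0
            P=cloud(p,m); print(n,nm,round(d['conf'],2),np.round(d['centre']),m.sum(),np.round(np.percentile(P,[1,50,99],axis=0)).tolist(),rect(P[P[:,2]>-5]))
    P=cloud(p)
    s=P[(P[:,2]>10)&(P[:,2]<160)&(P[:,0]>380)&(P[:,0]<680)&(P[:,1]>150)&(P[:,1]<430)]
    print(n,'bench z',np.median(P[(abs(P[:,2])<10),2]))
    # orange
    hsv=cv2.cvtColor(p['color'],cv2.COLOR_RGB2HSV)
    om=(hsv[:,:,0]>8)&(hsv[:,:,0]<24)&(hsv[:,:,1]>180)&(hsv[:,:,2]>90)
    Q=cloud(p,om); Q=Q[(Q[:,0]>430)&(Q[:,0]<640)&(Q[:,1]>-290)&(Q[:,1]<-120)&(Q[:,2]>1)&(Q[:,2]<60)]
    print('wedge',n,len(Q),rect(Q)); allw.append(Q)
    T=Q[Q[:,2]>40]; print(' block top',len(T),T.mean(0),rect(T))
np.savez('f.npz',**{n+'_'+k:p[k] for n,p in ps.items() for k in ['color','range_z','K','R','t']})
p=ps['top']
c=p['color'][100:260,280:440,::-1]; cv2.imwrite('pics/crop.png',cv2.resize(c,None,fx=3.5,fy=3.5))
c=p['color'][120:260,60:210,::-1]; cv2.imwrite('pics/crop2.png',cv2.resize(c,None,fx=4,fy=4))
for nm in ['front_foot_left','front_foot_right','cycler_front_edge','rear_feet','cycler','wedge_grip','wedge_nose']:
    for n in ps:
        z={'cycler_front_edge':16,'wedge_grip':22.5}.get(nm,0)
        print(nm,n,[(round(d['conf'],2),np.round(w(ps[n],d['centre'],z)).tolist()) for d in cams.mark_of(ps[n],nm)])
E
```

```text
top cycler 0.89 [192. 132.] 7696 [[435.0, 168.0, 27.0], [530.0, 275.0, 127.0], [632.0, 397.0, 151.0]] (array([535.2, 287. ]), array([223.9, 185.7]), 79.7)
top wedge_grip 0.69 [272. 292.] 1012 [[264.0, -174.0, 3.0], [326.0, -107.0, 23.0], [384.0, -32.0, 49.0]] (array([ 324.6, -102.4]), array([ 39.1, 174. ]), 38.03)
top wedge_grip 0.65 [193. 333.] 940 [[459.0, -266.0, 3.0], [533.0, -211.0, 22.0], [601.0, -150.0, 49.0]] (array([ 528.4, -210.3]), array([ 40.8, 174.4]), 52.4)
top wedge_grip 0.15 [192. 137.] 7827 [[435.0, 168.0, 27.0], [530.0, 276.0, 127.0], [633.0, 399.0, 151.0]] (array([536.1, 288.2]), array([226.7, 187.6]), 79.82)
top bench z 0.8357324601481523
wedge top 620 (array([ 535.7, -213.3]), array([ 46.3, 197.1]), 50.43)
 block top 233 [ 585.36655799 -251.20675232   45.71634026] (array([ 585.8, -251.6]), array([39.5, 39.4]), 51.69)
scene cycler 0.85 [171. 348.] 4320 [[447.0, 167.0, 21.0], [597.0, 256.0, 106.0], [647.0, 382.0, 150.0]] (array([546.4, 310.7]), array([273.2, 185. ]), 79.87)
scene wedge_grip 0.81 [230. 203.] 657 [[466.0, -273.0, 2.0], [571.0, -224.0, 22.0], [612.0, 
[... 639 characters left out ...]
[466.0, 213.0, 0.0])]
front_foot_right scene [(0.94, [588.0, 197.0, 0.0]), (0.71, [704.0, 170.0, -0.0])]
cycler_front_edge top [(0.57, [518.0, 177.0, 16.0])]
cycler_front_edge scene [(0.77, [521.0, 191.0, 16.0])]
rear_feet top []
rear_feet scene [(0.28, [468.0, -148.0, -0.0]), (0.19, [564.0, -245.0, 0.0])]
cycler top [(0.64, [532.0, 295.0, 0.0])]
cycler scene [(0.57, [543.0, 301.0, 0.0])]
wedge_grip top [(0.62, [371.0, -158.0, 22.0]), (0.6, [581.0, -253.0, 22.0])]
wedge_grip scene [(0.94, [377.0, -165.0, 22.0]), (0.78, [586.0, -244.0, 22.0])]
wedge_nose top [(0.78, [463.0, -157.0, 0.0]), (0.62, [274.0, -28.0, 0.0])]
wedge_nose scene [(0.78, [465.0, -157.0, -0.0]), (0.6, [273.0, -42.0, 0.0])]
```

View pics/crop.png

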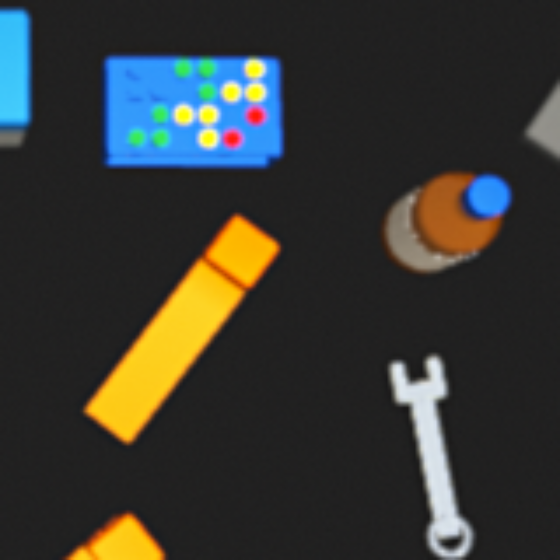

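View pics/crop2.png

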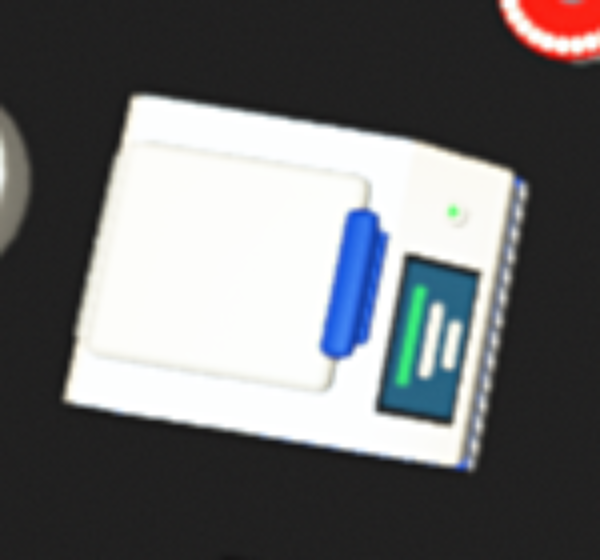

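```bash
python3 - <<'E'
from h import *
from scipy.optimize import minimize
f=np.load('f.npz')
C={}
for n in ['top','scene']:
    p={k:f[n+'_'+k] for k in ['color','range_z','K','R','t']}
    P=cloud(p); C[n]=P[(P[:,2]>12)&(P[:,2]<165)&(P[:,0]>400)&(P[:,0]<680)&(P[:,1]>140)&(P[:,1]<430)]
    C[n]=C[n]
for n,P in C.items():
    for a in [78.5,79.,79.5,80,80.5,81]:
        u=np.array([np.cos(np.radians(a)),np.sin(np.radians(a))]); v=np.array([-u[1],u[0]])
        s=P[:,:2]@u; t=P[:,:2]@v
        lo=(P[:,2]<50)
        print(n,a,'s pct',np.round(np.percentile(s,[.2,.5,1,2]),1),'low-z front',np.round(np.percentile(s[lo],[1,5,20]),1), 't',np.round(np.percentile(t,[.3,1,5,95,99,99.7]),1),'s hi',np.round(np.percentile(s,[98,99.5]),1))
    # front-face line: low z points, not on the sides
a=79.8;u=np.array([np.cos(np.radians(a)),np.sin(np.radians(a))]); v=np.array([-u[1],u[0]])
P=C['top'];s=P[:,:2]@u;t=P[:,:2]@v
for b in np.arange(-520,-300,20):
    m=(t>b)&(t<=b+20); 
    if m.sum()>5: print('top t',b,'min s',np.round(np.sort(s[m])[:4],1),np.round(P[m][np.argsort(s[m])[:3],2]))
P=C['scene'];s=P[:,:2]@u;t=P[:,:2]@v
for b in np.arange(180,420,20):
    m=(s>b)&(s<=b+20)&(P[:,2]<60)
    if m.sum()>5: print('scene s',b,'min t',np.round(np.percentile(t[m],[5,20,50]),1))
E
```

```text
top 78.5 s pct [275.2 275.8 276.4 277.5] low-z front [274.6 275.  276.1] t [-562.9 -560.6 -552.6 -383.8 -376.3 -374. ] s hi [495.5 500.8]
top 79.0 s pct [271.7 272.2 272.7 273.5] low-z front [271.1 271.5 272.3] t [-565.9 -563.9 -555.9 -387.2 -379.8 -378. ] s hi [491.4 496.6]
top 79.5 s pct [268.  268.4 268.7 269.3] low-z front [267.7 267.9 268.5] t [-568.7 -567.2 -559.2 -390.4 -383.1 -381.7] s hi [487.2 492.2]
top 80 s pct [264.2 264.4 264.7 265.1] low-z front [263.5 264.  264.4] t [-571.8 -570.4 -562.5 -393.7 -386.4 -385. ] s hi [483.3 488.1]
top 80.5 s pct [259.6 260.  260.4 261. ] low-z front [258.9 259.5 260.1] t [-575.1 -573.7 -565.7 -396.9 -389.6 -388.2] s hi [479.  484.1]
top 81 s pct [254.8 255.4 255.9 256.6] low-z front [254.2 254.7 255.6] t [-578.7 -576.8 -568.8 -400.  -392.7 -391.2] s hi [474.7 479.9]
scene 78.5 s pct [275.9 276.5 277.  277.8] low-z front [275.9 277.1 279.9] t [-567.  -565.9 -564.1 -408.6 -381.7 -375.6] s hi [498.2 504.3]
scene 79.0 s pct [272.3 272.7 273.3 274.1] low-z front [272.3 273.3 275.4] t [-569.7 -568.7 -567.2 -411.6 -384.3 -378.3] s hi [493.6 499
[... 586 characters left out ...]
5.7 265.9 266. ] [23. 42. 28.]
top t -500 min s [265.2 265.7 265.9 265.9] [23. 23. 45.]
top t -480 min s [265.4 265.8 265.9 266. ] [24. 28. 41.]
top t -460 min s [265.6 265.6 265.7 265.8] [43. 29. 21.]
top t -440 min s [265.2 265.5 265.7 265.8] [22. 42. 24.]
top t -420 min s [265.5 265.8 265.8 265.9] [21. 25. 41.]
top t -400 min s [265.6 265.7 265.7 265.8] [27. 24. 20.]
scene s 260 min t [-571.6 -555.  -499.5]
scene s 280 min t [-574.4 -572.7 -571.3]
scene s 300 min t [-573.6 -572.3 -571.1]
scene s 320 min t [-572.6 -572.1 -571.2]
scene s 340 min t [-574.4 -572.7 -571.7]
scene s 360 min t [-573.8 -572.3 -571.1]
scene s 380 min t [-573.5 -572.7 -571.4]
scene s 400 min t [-573.5 -572.2 -571. ]
```

Crop check: wedge A is a whole orange wedge, with its grip block at upper right and its nose at lower left. Measured values:
- **Grip:** (586,-251), with its top at z≈45.7 as expected.
- **Heading:** about 142°.
- **Cycler:** yaw 79.8°, front-edge middle (517,177), width about 189 mm as expected.

Next: plan IK and grasp.

```bash
cat >> h.py <<'E'
U=np.array([np.cos(np.radians(79.8)),np.sin(np.radians(79.8))]); F=np.array([517.3,177.2])
G=np.array([586.,-251.3])
def q(h): h=np.radians(h)/2; return [float(np.cos(h)),float(np.sin(h)),0.,0.]
def at(back,z): return [*(F-U*back),z]   # grip position 'back' mm ahead of front edge
E
python3 - <<'E'
from h import *
for off in (0,180):
    for P,h in (([*G,120],142.1),([*G,6],142.1),([*G,60],142.1),(at(185,60),79.8),(at(185,6),79.8),(at(70,6),79.8)):
        j=ctrl.ik(P,q(h+off)); print(off,np.round(P),None if j is None else np.round(j,2))
E
```

```text
0 [ 586. -251.  120.] [-0.49  0.28  1.46 -0.    1.4  -1.39]
0 [ 586. -251.    6.] [-0.49  0.39  1.54 -0.    1.21 -1.39]
0 [ 586. -251.   60.] [-0.49  0.33  1.51 -0.    1.3  -1.39]
0 [485.  -5.  60.] [-0.12 -0.07  1.95 -0.    1.26  0.06]
0 [485.  -5.   6.] [-0.12  0.01  1.99 -0.    1.15  0.06]
0 [505. 108.   6.] [ 0.11  0.09  1.9  -0.    1.15  0.29]
180 [ 586. -251.  120.] [-0.49  0.28  1.46 -0.    1.4   1.75]
180 [ 586. -251.    6.] [-0.49  0.39  1.54 -0.    1.21  1.75]
180 [ 586. -251.   60.] [-0.49  0.33  1.51 -0.    1.3   1.75]
180 [485.  -5.  60.] None
180 [485.  -5.   6.] None
180 [505. 108.   6.] None
```

```bash
python3 - <<'E'
from h import *
ctrl.move_pose([*G,170],q(142.1))
p=cams.grab_frame('wrist'); save(p,'wrist1')
hsv=cv2.cvtColor(p['color'],cv2.COLOR_RGB2HSV)
om=(hsv[:,:,0]>8)&(hsv[:,:,0]<24)&(hsv[:,:,1]>180)&(hsv[:,:,2]>90)
Q=cloud(p,om); Q=Q[(Q[:,0]>430)&(Q[:,0]<640)&(Q[:,1]>-300)&(Q[:,1]<-120)&(Q[:,2]>1)&(Q[:,2]<60)]
print(len(Q), cv2.minAreaRect(Q[:,:2].astype(np.float32)))
T=Q[(Q[:,2]>40)]; print(len(T),T.mean(0),cv2.minAreaRect(T[:,:2].astype(np.float32)))
print(ctrl.read_time(),ctrl.read_contact_force())
E
```

```text
118 ((587.0345458984375, -251.37680053710938), (42.40607833862305, 38.66191482543945), 51.79281234741211)
51 [ 581.66687088 -236.78271175   43.29566298] ((588.5743408203125, -249.428466796875), (37.45354080200195, 37.98851776123047), 51.43888473510742)
3.875 [-0.21013493  0.40972369 -0.03284572]
```

View pics/wrist1.png

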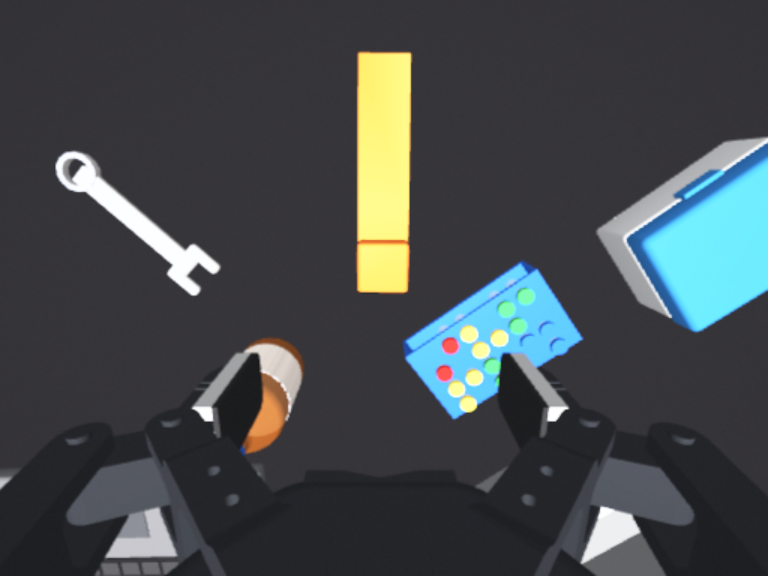

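The wrist view shows the chosen wedge straight ahead and aligned with the tool (columns 358–411, grip block at (383,267)). The rack and bottle are clear of the fingers.

```bash
python3 - <<'E'
from h import *
ctrl.move_gripper(64)
print(ctrl.servo_line([*G,7],speed=130,threshold=8), ctrl.read_position(),ctrl.read_contact_force())
ctrl.move_gripper(25,60)
print('op',ctrl.read_opening())
ctrl.servo_line([*G,60],speed=120)
print(ctrl.read_contact_force(),ctrl.read_opening())
ctrl.move_pose(at(190,60),q(79.8))
p=cams.grab_frame('top'); save(p,'top2')
p=cams.grab_frame('wrist'); save(p,'wrist2')
print(ctrl.read_time(),ctrl.read_position(),ctrl.read_contact_force())
E
```

```text
False [ 586.88850176 -251.77681963    8.24798135] [ 0.04577489 -0.04261351 -0.24898633]
op 35.63567250915938
[-0.55996089 -0.84508499 -2.25953588] 35.04612607904229
8.025 [483.97485025 -10.37840988  59.9622282 ] [-0.58740032  0.48936278 -1.37177457]
```

View pics/top2.png

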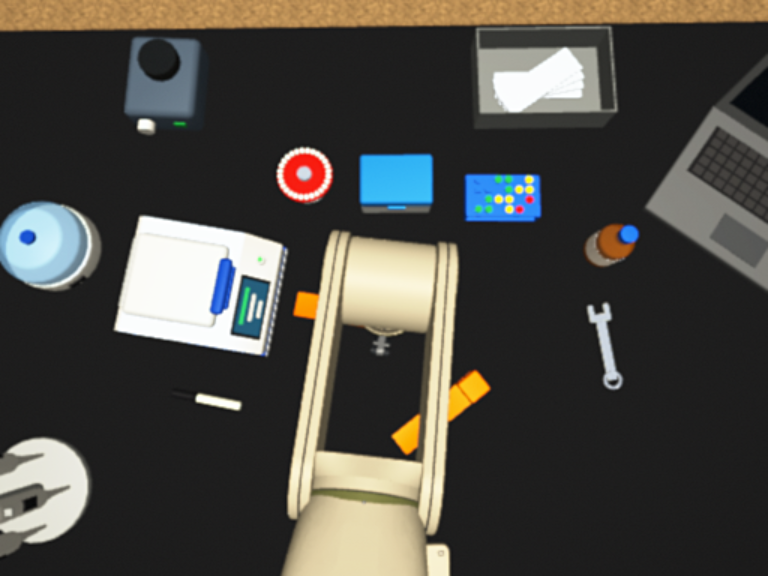

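View pics/wrist2.png

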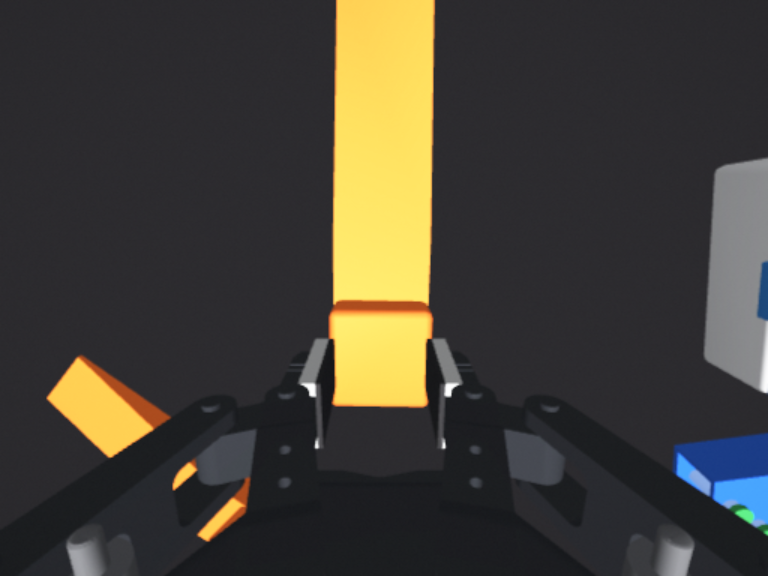

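The wedge is held squarely, pointing at the cycler (top view: nose at (305,305), cycler front edge at column ~285, mid row ~300). Next I set it down, release and regrip so that it lies flat, then look.

```bash
python3 - <<'E'
from h import *
ctrl.servo_line(at(190,14),speed=100)
print(ctrl.servo_line(at(190,6),speed=30,threshold=4), ctrl.read_position(),ctrl.read_contact_force())
ctrl.move_gripper(50)
ctrl.hold(0.2)
P=ctrl.read_position(); print(P)
ctrl.servo_line(at(190,8),speed=30)
ctrl.move_gripper(25,70)
print(ctrl.read_opening(),ctrl.read_position(),ctrl.read_contact_force(),ctrl.read_time())
for n in ['wrist','scene','top']:
    p=cams.grab_frame(n); save(p,n+'3')
    hsv=cv2.cvtColor(p['color'],cv2.COLOR_RGB2HSV)
    om=(hsv[:,:,0]>8)&(hsv[:,:,0]<24)&(hsv[:,:,1]>180)&(hsv[:,:,2]>90)
    Q=cloud(p,om); Q=Q[(Q[:,0]>440)&(Q[:,0]<560)&(Q[:,1]>-60)&(Q[:,1]<180)&(Q[:,2]>-3)&(Q[:,2]<60)]
    if len(Q)>20:
        s=(Q[:,:2]-F)@U; t=(Q[:,:2]-F)@np.array([-U[1],U[0]])
        print(n,len(Q),'nose s',np.percentile(s,[99,99.8]),'rect',cv2.minAreaRect(Q[:,:2].astype(np.float32)))
        for a in range(-190,0,20):
            m=(s>a)&(s<a+20)
            if m.sum()>5: print(a,'t',np.round(np.percentile(t[m],[2,98]),1),'z',np.round(np.median(Q[m,2]),1))
E
python3 - <<'E'
import cv2
a=cv2.imread('pics/scene3.png');cv2.imwrite('pics/s3c.png',cv2.resize(a[150:450,250:650],None,fx=2,fy=2))
E
```

```text
True [485.34090663 -10.03382099   8.73750313] [-0.6045937   0.25837438  4.18179489]
[483.6424978   -9.8573508    7.34383242]
34.8250368910045 [484.16524096  -9.87963013   8.8253741 ] [-2.28877789  0.01259063  5.79100197] 10.0083
wrist 1003 nose s [-59.61765028 -56.44013418] rect ((492.19189453125, 32.39046096801758), (180.71206665039062, 44.87294006347656), 76.68367004394531)
-190 t [-21.4  21.5] z 43.1
-170 t [-17.5  16. ] z 35.9
-70 t [-7.4 17. ] z 0.0
scene 669 nose s [-30.46294162 -26.67270205] rect ((491.7290954589844, 62.17820358276367), (185.11212158203125, 59.916072845458984), 78.3351821899414)
-190 t [-21.4 -12.1] z 21.0
-170 t [-22.4  17.9] z 25.5
-150 t [-22.7  18.2] z 24.5
-130 t [-23.7  16.9] z 21.3
-110 t [-23.   17.1] z 17.2
-90 t [-24.6  15.3] z 13.7
-70 t [-24.6  31.5] z 9.3
-50 t [-24.2  19.6] z 5.6
-30 t [-21.7  10. ] z 0.1
top 295 nose s [-29.41078592 -28.45835599] rect ((511.9939270019531, 124.28863525390625), (48.842899322509766, 45.378639221191406), 78.55555725097656)
-90 t [-23.   17.6] z 11.9
-70 t [-25.9  18.1] z 9.0
-50 t [-25.4  17.2] z 5.2
-30 t [-21.6   9.9] z 0.3
```

View pics/s3c.png

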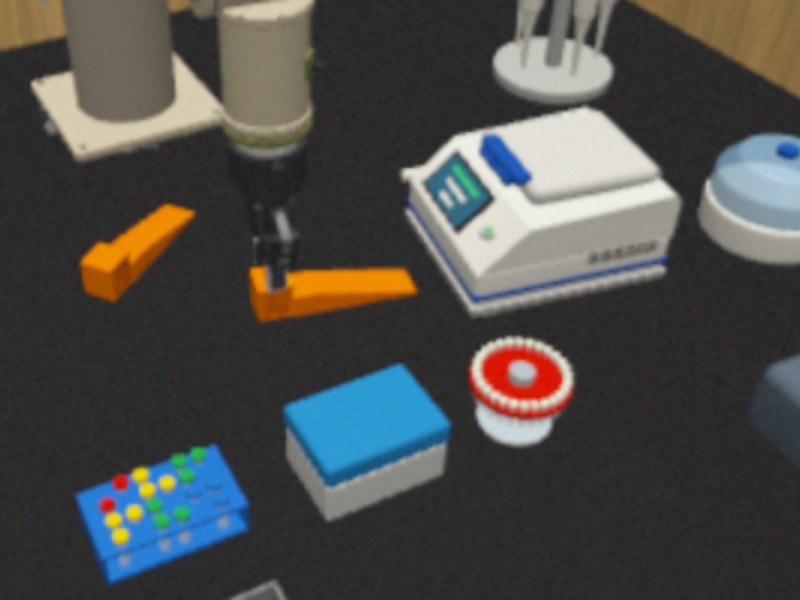

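View pics/wrist3.png

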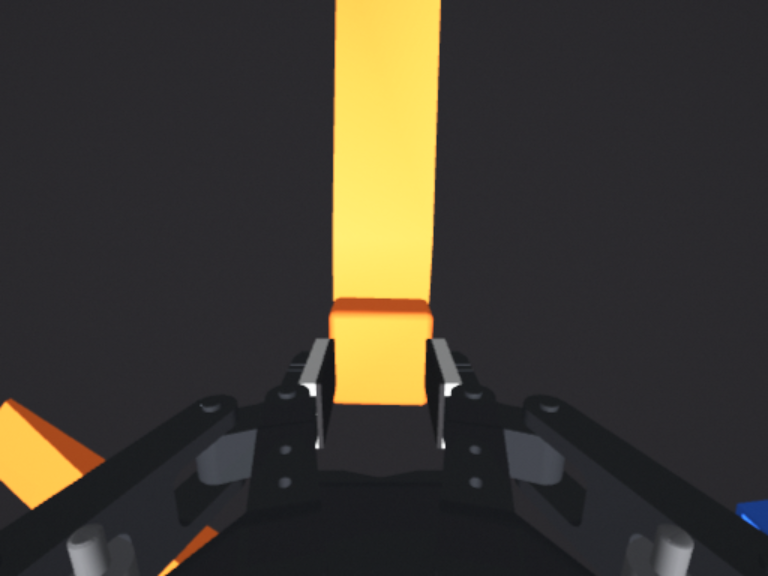

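Wedge flat on the bench (heights 5.6→24.5 along the ramp). Nose ~29 mm short of the edge, ~3 mm to one side; I trim that while sliding in.

```bash
cat >> h.py <<'E'
V=np.array([-U[1],U[0]])
def at2(back,z,lat=2.5): return [*(F-U*back+V*lat),z]
QH=q(80.3)
def rep(m): 
    P=ctrl.read_position(); f=ctrl.read_contact_force()
    print(m,'back',round(float(-(P[:2]-F)@U),2),'lat',round(float((P[:2]-F)@V),2),'z',round(P[2],2),'f_along',round(float(f[:2]@U),2),'f_lat',round(float(f[:2]@V),2),'fz',round(f[2],2),'t',ctrl.read_time())
E
python3 - <<'E'
from h import *
rep('start')
print(ctrl.servo_line(at2(165,8.5),QH,speed=30,threshold=8)); rep('a')
print(ctrl.servo_line(at2(107,8.5),QH,speed=30,threshold=6)); rep('b')
ctrl.hold(0.2); rep('b2')
p=cams.grab_frame('scene'); save(p,'scene4'); a=p['color'][100:300,166:433,::-1]; cv2.imwrite('pics/s4c.png',cv2.resize(a,None,fx=3,fy=3))
# baseline depth for the cycler
d=cams.cut_out(p,'cycler'); print([(x['conf'],x['centre']) for x in d])
np.savez('base.npz',z=p['range_z'])
p=cams.grab_frame('top'); np.savez('baset.npz',z=p['range_z'],K=p['K'],R=p['R'],t=p['t'])
E
```

```text
start back 189.99 lat -0.55 z 8.85 f_along 0.09 f_lat 2.83 fz 6.95 t 10.1583
False
a back 164.48 lat 2.12 z 8.89 f_along -0.24 f_lat 0.21 fz 5.51 t 11.15
False
b back 106.73 lat 2.23 z 8.84 f_along -1.81 f_lat 0.45 fz 6.12 t 13.2333
b2 back 106.72 lat 2.21 z 8.88 f_along -0.85 f_lat -0.64 fz 5.24 t 13.4333
[(0.72, [169.4, 348.5])]
```

View pics/s4c.png

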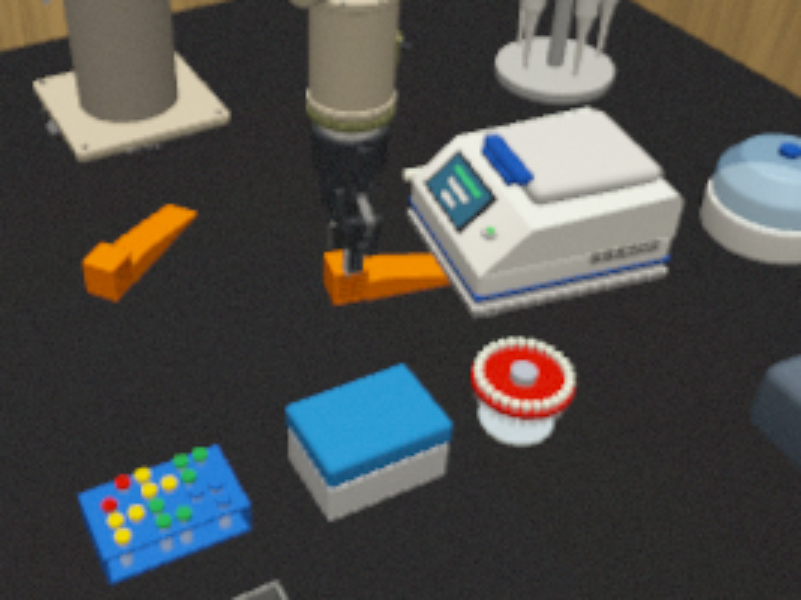

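The nose is about 53 mm under the front edge and the cycler hasn't moved. Now I feel for the touch.

```bash
python3 - <<'E'
from h import *
def favg(n=6):
    f=[]
    for _ in range(n):
        ctrl.hold(0.02); f.append(ctrl.read_contact_force())
    f=np.mean(f,0); return np.round([f[:2]@U,f[:2]@V,f[2]],2)
print('base',favg())
b=106.7
r=ctrl.servo_line(at2(82,8.5),QH,speed=10,threshold=2.5); rep(r)
print(favg())
print('t',ctrl.read_time())
E
```

```text
base [-1.94 -0.14  5.54]
True back 93.05 lat 2.19 z 8.89 f_along 0.84 f_lat 1.0 fz 4.61 t 15.1083
[1.2  0.63 4.5 ]
t 15.2083
```

```bash
python3 - <<'E'
from h import *
def favg(n=8):
    f=[]
    for _ in range(n):
        ctrl.hold(0.015); f.append(ctrl.read_contact_force())
    f=np.array(f); a=f[:,:2]@U
    f=f.mean(0); return np.round([f[:2]@U,a.std(),f[:2]@V,f[2]],2)
for b in (91.5,90,88.5):
    ctrl.servo_line(at2(b,8.5),QH,speed=8); rep('') ; print(favg())
def top():
    p=cams.grab_frame('top'); z0=np.load('baset.npz')['z']
    P=cloud(p); r,c=np.nonzero(p['range_z']>0); dz=(z0-p['range_z'])[r,c]
    s=(P[:,:2]-F)@U; t=(P[:,:2]-F)@V
    ok=(P[:,2]>100)&(P[:,2]<165)&(abs(t)<90)&(z0[r,c]>0)&(abs(dz)<10)
    for a in range(40,230,30):
        m=ok&(s>a)&(s<a+30); print(a,m.sum(),np.round(dz[m].mean(),2),end=' | ')
    print()
top(); print(ctrl.read_time())
E
```

```text
back 92.73 lat 2.17 z 8.84 f_along -6.48 f_lat 0.1 fz 7.02 t 15.625
[-6.92  0.39  0.42  7.85]
 back 91.53 lat 2.1 z 8.83 f_along -7.83 f_lat 0.96 fz 7.76 t 16.1
[-8.55  0.38  0.45  8.18]
 back 90.09 lat 2.06 z 8.85 f_along -8.67 f_lat 0.35 fz 7.55 t 16.575
[-8.86  0.35  0.39  7.89]
40 526 0.54 | 70 959 0.27 | 100 947 0.26 | 130 955 0.1 | 160 949 0.08 | 190 847 -0.05 | 220 122 0.08 | 
16.7583
```

Touch felt at back ≈93 mm (nose ≈67 past the edge, expected 65). The push rose to ~8 N and depth shows the front rising ~0.5 mm. I push gently on for about 17.5 mm from the touch.

```bash
cat >> h.py <<'E'
def favg(n=8):
    f=[]
    for _ in range(n):
        ctrl.hold(0.015); f.append(ctrl.read_contact_force())
    f=np.array(f).mean(0); return np.round([f[:2]@U,f[:2]@V,f[2]],2)
def top(name=None):
    p=cams.grab_frame('top'); z0=np.load('baset.npz')['z']
    if name: save(p,name)
    P=cloud(p); r,c=np.nonzero(p['range_z']>0); dz=(z0-p['range_z'])[r,c]
    s=(P[:,:2]-F)@U; t=(P[:,:2]-F)@V
    ok=(P[:,2]>100)&(P[:,2]<165)&(abs(t)<90)&(z0[r,c]>0)&(abs(dz)<10)
    A=np.c_[s[ok],t[ok],np.ones(ok.sum())]
    k=np.linalg.lstsq(A,dz[ok],rcond=None)[0]
    k=np.linalg.lstsq(*(lambda g:(A[g],dz[ok][g]))(abs(dz[ok]-A@k)<3),rcond=None)[0]
    print('rise at edge',round(k[2],2),'feet L,R',np.round([k@[30,68,1],k@[30,-68,1]],2),'rear',round(k@[203,0,1],2))
    lo=(P[:,2]>15)&(P[:,2]<50)&(abs(t)<85)&(abs(t)>30)&(s>-12)&(s<10)
    print('front face s L/R',np.percentile(s[lo&(t>0)],10),np.percentile(s[lo&(t<0)],10))
    return p
E
python3 - <<'E'
from h import *
top()
for b in (82,77,74.5):
    print(ctrl.servo_line(at2(b,8.5),QH,speed=8,threshold=9)); rep(b)
print(favg())
top('top5')
p=cams.grab_frame('scene'); save(p,'scene5'); a=p['color'][100:300,166:433,::-1]; cv2.imwrite('pics/s5c.png',cv2.resize(a,None,fx=3,fy=3))
print(ctrl.read_time())
E
```

```text
rise at edge -0.04 feet L,R [-0.04  0.07] rear 0.3Traceback (most recent call last):
  File "<stdin>", line 2, in <module>
  File "h.py", line 46, in top
    print('front face s L/R',np.percentile(s[lo&(t>0)],10),np.percentile(s[lo&(t<0)],10))
                                                           ~~~~~~~~~~~~~^^^^^^^^^^^^^^^^
    return _quantile_unchecked(
        a, q, axis, out, overwrite_input, method, keepdims, weights)
    return _ureduce(a,
                    func=_quantile_ureduce_func,
    ...<5 lines>...
                    overwrite_input=overwrite_input,
                    method=method)
    r = func(a, **kwargs)
    result = _quantile(arr,
                       quantiles=q,
    ...<2 lines>...
                       out=out,
                       weights=wgt)
    slices_having_nans = np.isnan(arr[-1, ...])
                                  ~~~^^^^^^^^^
IndexError: index -1 is out of bounds for axis 0 with size 0
```

```bash
python3 - <<'E'
s=open('h.py').read()
i=s.index('    A=np.c_[s[ok]'); j=s.index('    return p',i)
s=s[:i]+'''    from scipy.optimize import least_squares
    A=np.c_[s[ok]/100,t[ok]/100,np.ones(ok.sum())]
    k=least_squares(lambda k:A@k-dz[ok],[0,0,0],loss='soft_l1',f_scale=1.).x
    print('rise edge',round(k[2],2),'feet L,R',np.round([k@[.3,.68,1],k@[.3,-.68,1]],2),'rear',round(k@[2.03,0,1],2),'n',ok.sum(),'sd',round(float(np.std(A@k-dz[ok])),2))
'''+s[j:]
open('h.py','w').write(s)
E
python3 - <<'E'
from h import *
top()
for b in (82,77,74.5):
    print(ctrl.servo_line(at2(b,8.5),QH,speed=8,threshold=9)); rep(b)
print(favg())
top('top5');top()
p=cams.grab_frame('scene'); save(p,'scene5'); a=p['color'][100:300,166:433,::-1]; cv2.imwrite('pics/s5c.png',cv2.resize(a,None,fx=3,fy=3))
print(ctrl.read_time())
E
```

```text
rise edge -0.01 feet L,R [0.   0.06] rear 0.29 n 6128 sd 2.47
False
82 back 83.68 lat 2.04 z 8.83 f_along -9.09 f_lat 1.12 fz 7.57 t 17.825
False
77 back 78.66 lat 2.0 z 8.84 f_along -9.23 f_lat 0.17 fz 9.12 t 18.6
False
74.5 back 76.1 lat 2.03 z 8.84 f_along -9.52 f_lat -0.04 fz 8.18 t 19.0667
[-8.94  0.02  8.02]
rise edge 1.57 feet L,R [1.45 1.52] rear 1.0 n 5483 sd 2.57
rise edge 1.54 feet L,R [1.42 1.49] rear 1.01 n 5464 sd 2.57
19.35
```

View pics/s5c.png

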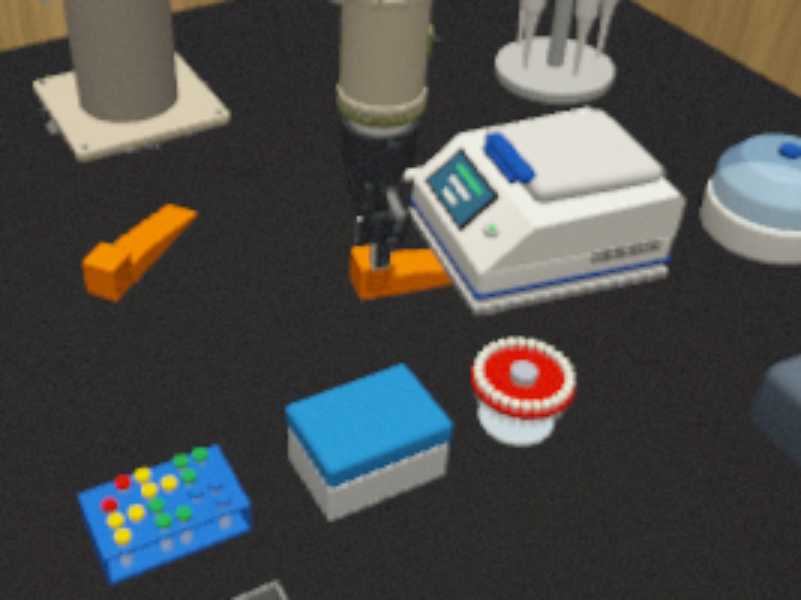

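View pics/top5.png

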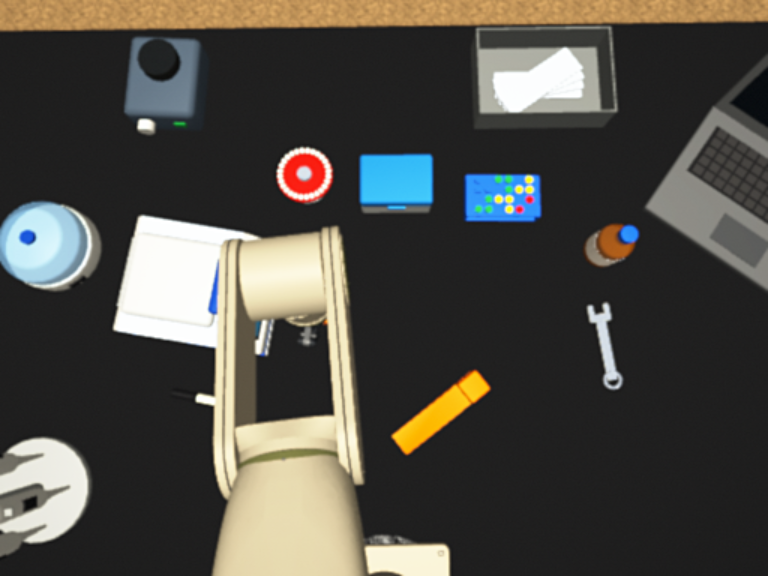

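Depth alone is noisy (sd 2.5 mm) and disagrees on the slope. I'll cross-check with subpixel feature tracking in both cameras, fitted to a rigid motion.

```bash
cat > mot.py <<'E'
from h import *
from scipy.optimize import least_squares
from scipy.spatial.transform import Rotation as Ro
U3=np.r_[U,0];V3=np.r_[V,0]
M=np.c_[U3,V3,[0,0,1]]           # local axes about rear feet point
RF=np.r_[F+U*203,0]
def measure(N=3):
    f=np.load('f.npz'); obs=[]
    for n in ['scene','top']:
        p0={k:f[n+'_'+k] for k in ['color','range_z','K','R','t']}
        ims=[cams.grab_frame(n) for _ in range(N)]
        g0=cv2.cvtColor(p0['color'],cv2.COLOR_RGB2GRAY)
        g1=cv2.cvtColor(np.mean([i['color'] for i in ims],0).astype(np.uint8),cv2.COLOR_RGB2GRAY)
        pts=cv2.goodFeaturesToTrack(g0,600,0.01,3)
        q1,st,_=cv2.calcOpticalFlowPyrLK(g0,g1,pts,None,winSize=(13,13),maxLevel=2)
        q0,_,_=cv2.calcOpticalFlowPyrLK(g1,g0,q1,None,winSize=(13,13),maxLevel=2)
        bg=[]
        for a,b,c,s in zip(pts[:,0],q1[:,0],q0[:,0],st[:,0]):
            if not s or np.hypot(*(a-c))>.3 or np.hypot(*(a-b))>5: continue
            r,cc=int(round(a[1])),int(round(a[0]))
            zz=p0['range_z'][max(r-2,0):r+3,max(cc-2,0):cc+3]; zz=zz[zz>0]
            if len(zz)<5: continue
            K=p0['K'];d=np.array([(a[0]-K[0,2])/K[0,0],(a[1]-K[1,2])/K[1,1],1.])
            X=p0['R'].T@(d*np.percentile(zz,30)-p0['t'])
            s_,t_=(X[:2]-F)@U,(X[:2]-F)@V
            if -5<s_<236 and abs(t_)<100 and 12<X[2]<160: obs.append((n,p0,X,b-a))
            elif X[2]<150: bg.append(b-a)
        print(n,'bg flow',np.round(np.median(bg,0),2),len(bg),'cyc',sum(o[0]==n for o in obs))
    def mv(k,X): 
        R=M@Ro.from_euler('xyz',[k[4]/100,k[0]/203,k[3]/100]).as_matrix()@M.T
        return R@(X-RF)+RF+U3*k[1]+V3*k[2]
    def res(k):
        o=[]
        for n,p,X,fl in obs:
            a=np.array(proj(p,X))[::-1];b=np.array(proj(p,mv(k,X)))[::-1]; o.extend((b-a)-fl)
        return np.array(o)
    s=least_squares(res,np.zeros(5),loss='soft_l1',f_scale=.2)
    J=np.linalg.inv(s.jac.T@s.jac)*np.median(abs(res(s.x)))**2*2.2
    R0=np.r_[F,16]
    print('edge rise(par)',np.round(s.x,2),'+-',np.round(np.sqrt(np.diag(J)),2),'med res px',np.round(np.median(abs(res(s.x))),2),len(obs))
    for nm,x,y,z in (('edge',0,0,16),('footL',30,68,0),('footR',30,-68,0),('rearL',203,60,0),('rearR',203,-60,0)):
        X=np.r_[F+U*x+V*y,z]; print(nm,np.round(M.T@(mv(s.x,X)-X),2))
E
python3 - <<'E'
from mot import *
measure(); rep('')
E
```

```text
scene bg flow [-0.  0.] 381 cyc 62
top bg flow [ 0.01 -0.01] 435 cyc 14
edge rise(par) [ 3.61 -0.77  0.25  0.44  0.08] +- [0.24 0.25 0.28 0.13 0.18] med res px 0.11 76
edge [-0.45 -0.67  3.6 ]
footL [-1.04 -0.52  3.13]
footR [-0.44 -0.52  3.02]
rearL [-1.04  0.25  0.05]
rearR [-0.5   0.25 -0.05]
 back 76.11 lat 2.0 z 8.84 f_along -9.1 f_lat -0.57 fz 8.09 t 19.65
```

Tracking gives an edge rise of 3.6±0.25 mm and feet at ~3.1/3.0 mm, with the rear feet unmoved. The wedge travel from the touch (16.9 mm → 3.4 mm) agrees. I check that it is steady, then hand in.

```bash
python3 - <<'E'
from h import *
ctrl.hold(0.6); rep('final'); print(favg(), ctrl.read_opening()); ctrl.job_done()
E
```

```text
final back 76.1 lat 2.03 z 8.84 f_along -7.6 f_lat -0.01 fz 7.93 t 20.25
[-8.77  0.07  7.92] 34.47540539894702
the job is handed in; nothing more can be done
```

Both front feet hang about 3 mm clear with the rear feet still standing. I handed the job in at about 20 s with the gripper still holding the wedge in place. I took the rightmost orange wedge, laid it flat and square to the middle of the front edge, and slid it in. I felt it touch with the nose about 67 mm past the edge (65 expected), then pushed on about 17 mm at roughly 9 N.

**Last checks**
- **Feature tracking in both cameras:** edge up 3.6 ± 0.25 mm, front feet up 3.1 and 3.0 mm, rear feet within 0.1 mm of the bench. The cycler had shifted no more than about 1 mm.
- **Wedge travel:** it implies an edge rise of 3.4 mm, which agrees.
- **Steadiness:** over the last 0.6 s before hand-in, position and push stayed steady.

**What disagreed**
- **Depth check:** the noisy top-camera depth (sd about 2.5 mm) showed only about 1.5 mm rise at the edge and 1.0 mm at the rear. I relied on the tracking and the wedge travel instead.
- **Gripper reading:** the opening read about 35 mm on the 40 mm block, but the pictures showed a sound grasp.

The other things on the bench looked undisturbed in the last top picture.

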